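# Close a big caliper on a turned wooden foot

### The arm

A 7-joint arm with a two-finger parallel gripper is mounted at the origin on the work surface. World frame = base frame: x ahead of the robot, y to its left, z up, the work surface at z = 0. Lengths are in mm, angles in rad, forces in N, time in s.
With the tool pointing down it reaches from about 400 to 850 mm from the base axis. Payload 10.4 kg.
Tool frame: the origin (TCP) lies at the very end of the fingers, on their centre line; the grasp point (between the pads) lies 19 mm behind it; z points along the fingers, y is the line along which they close (so a half turn about z gives the same grasp; the last joint's range is limited). The gripper opens to 87 mm and grips with 3 to 60 N. Pads are 19 mm wide; open, the fingers measure 117 mm over their backs; the gripper's body (75 mm by 190 mm) begins 51 mm behind the grasp point.
Start: joints at [1.201, 0.332, -0.065, 1.46, 0.022, 1.35, -0.088], TCP at [212.454, -587.806, 222.576] pointing down, gripper open.
Joint ranges: [-2.6, 2.6], [-0.5, 2.12], [-1.47, 1.34], [0.16, 2.42], [-1.27, 4.41], [0.06, 2.06], [-2.6, 2.6]. Speed limits (rad/s): [2.22, 2.22, 2.79, 2.79, 3.14, 3.14, 3.14].

### API

Orientations are given as a unit quaternion [x, y, z, w].
In Python, from cell import arm gives the robot as it stands.
- The arm moves only by the shell command python3 shift.py 'ROWS' [OPENING] [FORCE]. ROWS is a JSON list of rows, 1 to 5 of them, each of 6 numbers: dx, dy, dz in mm, then a rotation vector rx, ry, rz in rad; each row is the pose to reach, as a shift and turn from the pose commanded when the command began, along the tool's axes at that moment; what a row does not reach only later rows make up. A row lasts 1/8 s, in which the tool goes at most 62.5 mm and 0.188 rad, less where a joint would pass 70% of its speed; a pose out of reach is approached as far as the arm can. OPENING is the finger opening in mm, set as the command begins (- or left out keeps the last). The fingers move at their own pace and stop on an object; FORCE is the grip in N (left out, the last holds). Time passes only in rows, so rows that do not move let the fingers close. It prints the time, the measured TCP pose, the force, the opening and the grip force at its end.
- arm.get_obs(): the state, without advancing time (a new reading comes with each control period).
- arm.read_camera(name): name is "scene" or "top" or "wrist"; returns the picture (480x640x3 uint8, red, green, blue); there is no depth.
- arm.calibration(name): a dict with "fx", "fy", "cx", "cy" (pixels), "world_from_camera" (4x4, takes a point from camera to world coordinates). Camera axes: x right, y down, z forward; pixel columns grow to the right and rows downward; lengths in mm; the calibration is good to about 2 mm. A picture is of the moment at which its call begins: read the wrist's pose just before it. calibration takes no time and is no camera call; for the wrist camera it gives the pose at the moment of the call.
- arm.hand_in(): hands the job in; it is judged then, once.
The state is a dict: "t": time; "q": joint angles; "joint_vel": joint speeds; "joint_efforts": joint torques, N m; "ee_pos": TCP position; "ee_rot": TCP orientation; "contact_force": force on the tool from outside, world axes, zero at the start; "wrist_torque": the same for the moment, N m; "gripper_width": finger opening in mm; "grasp_force": force on a finger pad.
Only numpy, scipy, OpenCV 4.12 (cv2) and the standard library are available. Lean on these libraries where they do the work, as an engineer would, in place of code of your own. Each camera call takes 0.05 s, during which the arm holds its last target. There are 200 camera calls.

### The job

Measure the turned wooden foot that stands on the bench hook: lay the big aluminium caliper flat on the bench-hook board with one jaw on each side of the foot's round drum, and let go of it. Then slide its jaw shut until the foot presses the sprung pad about halfway in (never all the way), and leave everything so, the foot still standing on the board in the caliper's grip. Do not tip the foot over or shift the other things on the bench.

Things in the scene. Friction and masses are not known exactly. Their poses are not given: they have to be found in the camera images.
- hook: Bench hook, fixed: plywood board 270 (x) x 260 (y) x 18 mm with a wooden fence along its +x edge (30 mm thick, full y width, 22 mm above the board's top). Origin: centre of the board's underside; board top at z = 18 mm, fence inner face at x = +105 mm. Against the fence the caliper's head (caliper x along hook x) cannot slip away while the jaw is pushed shut.
- foot: Turned wooden furniture foot, 62 mm high, about 0.12 kg, loose, standing upright on the bench-hook board. Its lowest 30 mm are a round drum somewhere around 60 mm across (its exact diameter is what the caliper is to find), above it a narrower neck and bead. Origin: centre of the underside, z along its axis.
- caliper: Aluminium sliding caliper, 0.45 kg, loose, lying flat. Origin: underside of the beam on its centre line; x along the beam to the fixed head, y the way both jaws point, z up. Beam 22 mm wide and high, x -115 to +67 mm. Head with fixed jaw: x +67 to +85, y -11 to +118 mm, 18 mm high. The drum should stand near y = 72 mm (35 to 110 is the pad's width). Loose, it slides on wood at about 4 N.
- beam_grip (a point): Point on the beam's centre line, 11 mm above its underside, near the centre of mass, where the beam is free for a grasp across its 22 mm width (at x = +10 mm in the caliper frame). Orientation as the caliper's.
- thumb (a point): Middle of the thumb block of the sliding jaw: an upright block 20 mm (caliper x) x 26 mm (y), its bottom 30 mm and its top 66 mm above the caliper's underside; this point is 50 mm above the underside. It stands on a carriage 45 mm long and 36 mm wide, and moves with the jaw. Orientation as the caliper's.
- jaw_face (a point): Middle of the sliding jaw's gripping face (looks to caliper +x), 10 mm above the underside, at y = 72 mm. The jaw is 16 mm thick, 16 mm high, and reaches to y = 118 mm.
- pad_face (a point): Middle of the face of the sprung pad on the inner side of the fixed jaw (looks to caliper -x), 10 mm above the underside, at y = 72 mm; pad face at x = +57 mm in the caliper frame when out, 75 mm wide, 14 mm high.
- jaw (a joint): Sliding jaw: distance in m from its face to the pad face with the pad fully out; 0 shut, at most 0.105. It moves along the beam with about 8 N friction and stays where it is left; closing moves it towards caliper +x.
- pad (a joint): Sprung pad: 0 fully out, grows as it is pressed towards the head, 0.007 m = fully in. The spring takes about 1 N to start and 0.7 N more per mm (3.5 N halfway), less than the jaw's friction.
- glue: Bystander: white glue bottle, 56 mm across, 130 mm high. Origin under its centre.
- tin: Bystander: steel cup, 80 mm across, 80 mm high. Origin under its centre.
- offcut: Bystander: softwood offcut 160 x 70 x 30 mm, lying. Origin under its centre.

How it is judged:
By the outcome, as a careful person would: the job done as asked, in the order asked, and still so for the second after the job is handed in, with the robot touching nothing.
It also fails if it takes over 61 s, if anything falls off the work surface, if the arm or the gripper's body presses on something with over 40 N, if the wrist force passes 120 N, or if a joint passes its speed limit or range.

## Working session

There is one attempt and no reset: what is moved stays moved. The work goes in short steps, Python scripts to look and compute and a shell command to move; the robot and the scene stay as the last step left them, time stands still between calls to the robot, and variables do not carry over. Pictures are saved under pics/ and viewed, at most 10 in all, crops included, and the job is handed in when it is done.

```bash
ls; mkdir -p pics
python3 - <<'E'
from cell import arm
import cv2,numpy as np
for n in("top","scene"):
    cv2.imwrite(f"pics/{n}0.png",arm.read_camera(n)[:,:,::-1]); c=arm.calibration(n); print(n,c["fx"],c["cx"],c["cy"],np.round(c["world_from_camera"],3).tolist())
o=arm.get_obs();print(o)
E
```

```text
cell.py
pics
shift.py
top 498.4571537846162 318.14956031829666 240.43802816227085 [[-0.011, -0.986, 0.165, 424.358], [-1.0, 0.008, -0.021, 23.639], [0.019, -0.165, -0.986, 1395.946], [0.0, 0.0, 0.0, 1.0]]
scene 444.9827537597353 325.2737180649699 235.17058668369867 [[-0.24, 0.747, -0.62, 1332.055], [0.971, 0.175, -0.165, 204.82], [-0.015, -0.641, -0.767, 894.572], [0.0, 0.0, 0.0, 1.0]]
{'t': 0.1, 'q': array([ 1.20142215,  0.33279783, -0.06469316,  1.46085703,  0.02160821,
        1.34990894, -0.08852527]), 'joint_vel': array([ 0.00136625, -0.00014571,  0.0006293 , -0.00130672, -0.00014009,
       -0.00200356, -0.00144884]), 'joint_efforts': array([ 2.75340084e-03, -6.24547648e+01,  2.54423660e-02, -3.90717673e+01,
       -6.15114067e-02,  3.65284423e-02,  6.83488423e-06]), 'ee_pos': array([ 212.28704668, -587.47090519,  221.84040836]), 'ee_rot': array([ 9.85006803e-01,  1.72514319e-01, -1.43640135e-04, -6.21352846e-04]), 'contact_force': array([ 0.68242883, -0.27577049, -0.03135252]), 'wrist_torque': array([ 0.01093218,  0.02239067, -0.02757097]), 'grasp_force': 0.0, 'gripper_width': 87.23340547141306}
```
View pics/top0.png

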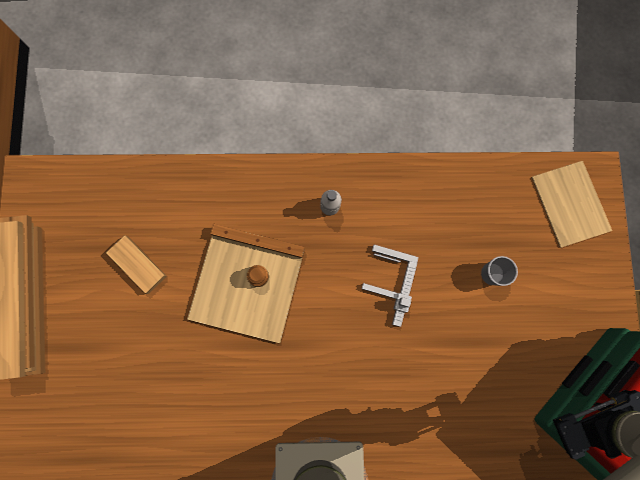

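View pics/scene0.png

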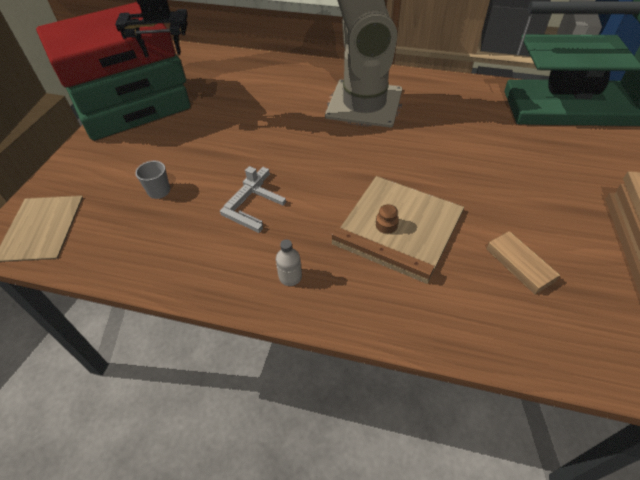

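Run:
```python
import cv2
im=cv2.imread("pics/top0.png")
a=cv2.resize(im[220:350,180:310],None,fx=4.5,fy=4.5,interpolation=2)
cv2.imwrite("pics/c1.png",a)
a=cv2.resize(im[235:335,350:430],None,fx=6,fy=6,interpolation=2)
cv2.imwrite("pics/c2.png",a)
```

View pics/c1.png

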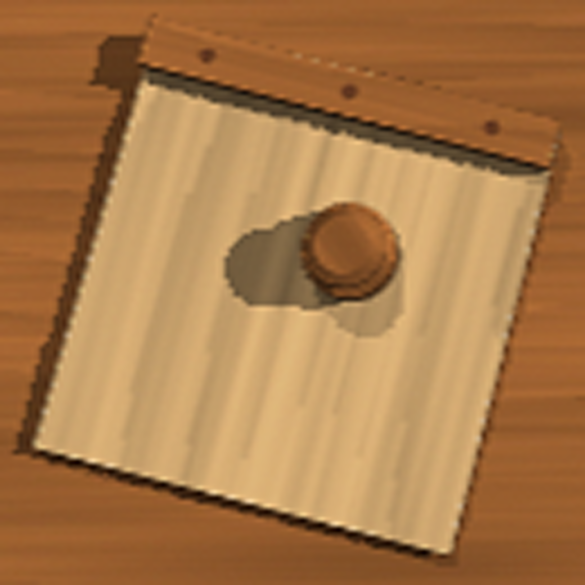

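View pics/c2.png

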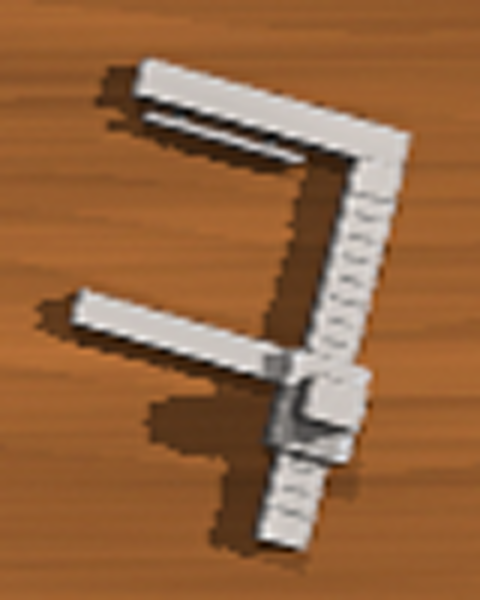

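```bash
cat > h.py <<'E'
from cell import arm
import numpy as np, cv2
from scipy.spatial.transform import Rotation as R
def ray(name,u,v,z,c=None):
    c=c or arm.calibration(name); T=np.array(c["world_from_camera"])
    d=T[:3,:3]@[(u-c["cx"])/c["fx"],(v-c["cy"])/c["fy"],1]; o=T[:3,3]
    return (o+d*(z-o[2])/d[2])[:2]
def proj(name,p,c=None):
    c=c or arm.calibration(name); T=np.linalg.inv(np.array(c["world_from_camera"]))
    q=T[:3,:3]@np.array(p,float)+T[:3,3]; return q[0]/q[2]*c["fx"]+c["cx"],q[1]/q[2]*c["fy"]+c["cy"]
def fit(model,world):  # 2D rigid
    m=np.array(model,float);w=np.array(world);mc=m-m.mean(0);wc=w-w.mean(0)
    a=np.arctan2((mc[:,0]*wc[:,1]-mc[:,1]*wc[:,0]).sum(),(mc*wc).sum())
    M=np.array([[np.cos(a),-np.sin(a)],[np.sin(a),np.cos(a)]]);t=w.mean(0)-M@m.mean(0)
    return a,t,M,np.linalg.norm(m@M.T+t-w,axis=1)
E
python3 - <<'E'
from h import *
k1=lambda u,v,z:ray("top",180+(u+.5)/4.5-.5,220+(v+.5)/4.5-.5,z)
k2=lambda u,v,z:ray("top",350+(u+.5)/6-.5,235+(v+.5)/6-.5,z)
# hook: +y is left in the image
w=[k1(38,445,18),k1(450,553,18),k1(152,18,40),k1(558,122,40),k1(552,165,40),k1(143,68,40)]
m=[(-135,130),(-135,-130),(135,130),(135,-130),(105,-130),(105,130)]
a,t,M,r=fit(m,w);print("hook",a,t,r.round(1))
f=k1(351,252,30);print("foot",f,"in hook",M.T@(f-t))
w=[k2(145,60,18),k2(410,135,18),k2(135,95,18),k2(258,540,22),k2(305,550,22)]
m=[(85,118),(85,-11),(67,118),(-115,11),(-115,-11)]
b,s,N,r=fit(m,w);print("cal",b,s,r.round(1))
for p in [(82,290,16),(72,322,16),(335,375,66)]: print(N.T@(k2(*p)-s))
print("grip",s+N@[10,0])
E
```

```text
hook -0.25714084807230825 [537.98155501 191.92264072] [2.8 1.9 0.8 3.4 1.4 3.8]
foot [556.6628377  161.56303934] in hook [ 25.78800793 -24.61045237]
cal -0.29237449377849595 [ 527.35335842 -249.81055702] [0.9 0.4 0.3 0.4 1.3]
[-27.45957274 117.40337488]
[-42.98793835 117.96408972]
[-37.93238516   3.54354607]
grip [ 536.92898025 -252.69282463]
```

```bash
cat >> h.py <<'E'
def go(p,ang):
    """tool-axis shift/turn from the measured pose to TCP p, tool x at world angle ang, pointing down"""
    o=arm.get_obs(); Q=R.from_quat(o["ee_rot"])
    G=R.from_euler("z",ang)*R.from_rotvec([np.pi,0,0])
    print("t",round(o["t"],2),"at",o["ee_pos"].round(1),"shift",(Q.inv().apply(np.array(p)-o["ee_pos"])).round(1),"turn",(Q.inv()*G).as_rotvec().round(3),"F",o["contact_force"].round(1),"w",round(o["gripper_width"],1))
E
python3 -c "
from h import *
go([537,-253,200],-.292)"
```

```text
t 0.1 at [ 212.3 -587.5  221.8] shift [ 419.1 -204.2   22.1] turn [-0.001  0.     0.639] F [ 0.7 -0.3 -0. ] w 87.2
```

```bash
python3 shift.py '[[50,-25,3,0,0,0.08],[100,-50,6,0,0,0.16],[155,-75,9,0,0,0.24],[210,-100,12,0,0,0.32],[260,-127,14,0,0,0.4]]' 60; python3 shift.py '[[55,-5,3,0,0,0.08],[110,-10,6,0,0,0.16],[165,-15,8,0,0,0.239],[165,-15,8,0,0,0.239]]'; python3 -c "
from h import *
go([537,-253,200],-.292)"
```

```text
t: 0.72
ee_pos: [415.0, -378.1, 208.2]
ee_rot: [1.0, -0.028, -0.0, -0.0]
contact_force: [0.8, 0.2, 0.3]
gripper_width: 60.1
grasp_force: 0.0
t: 1.23
ee_pos: [582.6, -370.6, 197.7]
ee_rot: [0.99, -0.144, -0.001, -0.002]
contact_force: [-1.1, -0.5, 0.2]
gripper_width: 60.0
grasp_force: 0.0
t 1.23 at [ 582.6 -370.6  197.7] shift [-77.2 -99.8  -1.8] turn [-0.003  0.002  0.004] F [-1.1 -0.5  0.2] w 60.0
```

```bash
python3 shift.py '[[-38,-50,0,0,0,0],[-77,-100,-2,0,0,0],[-77,-100,-2,0,0,0]]'
python3 - <<'E'
from h import *
go([537,-253,200],-.292)
c=arm.calibration("wrist"); cv2.imwrite("pics/w1.png",arm.read_camera("wrist")[:,:,::-1])
np.save("w1.npy",c,allow_pickle=True)
N=R.from_euler("z",-.292).as_matrix()[:2,:2]
for m,z in [((85,118),18),((85,-11),18),((-115,11),22),((-115,-11),22),((10,0),22)]:
    print(m,np.round(proj("wrist",[*(N@m+[527.35,-249.8]),z],c),1))
E
```

```text
t: 1.6
ee_pos: [533.1, -251.4, 202.9]
ee_rot: [0.99, -0.143, -0.0, -0.0]
contact_force: [-0.1, -0.3, 0.4]
gripper_width: 59.9
grasp_force: 0.0
t 1.6 at [ 533.1 -251.4  202.9] shift [4.2 0.5 2.9] turn [-0.001  0.001  0.005] F [-0.1 -0.3  0.4] w 59.9
(85, 118) [181.8 117.3]
(85, -11) [337.5 118.1]
(-115, 11) [311.3 339.1]
(-115, -11) [334.6 339.2]
(10, 0) [323.7 208.2]
```

View pics/w1.png

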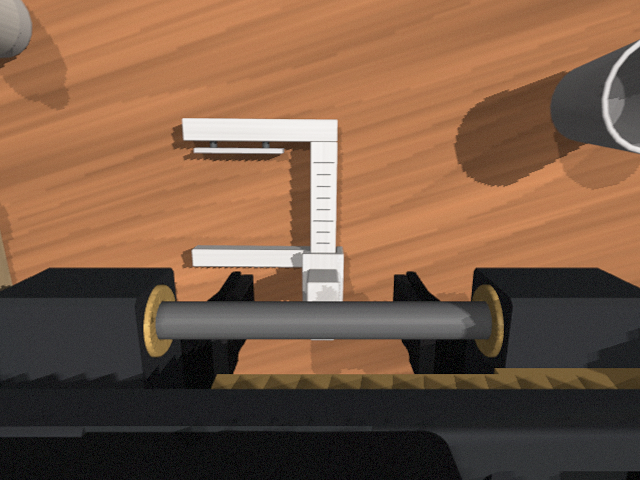

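```bash
python3 shift.py '[[2,0,50,0,0,0.005],[4,0.5,100,0,0,0.005],[4,0.5,150,0,0,0.005],[4,0.5,175,0,0,0.005],[4,0.5,185,0,0,0.005]]'; python3 -c "
from h import *
go([537,-253,4],-.292)"
```

```text
t: 2.28
ee_pos: [536.9, -258.8, 15.9]
ee_rot: [0.989, -0.149, -0.001, 0.0]
contact_force: [0.9, 1.0, 0.2]
gripper_width: 60.1
grasp_force: 0.0
t 2.27 at [ 536.9 -258.8   15.9] shift [-1.6 -5.6 11.9] turn [ 0.     0.002 -0.007] F [0.9 1.  0.2] w 60.1
```

```bash
python3 shift.py '[[0,0,5,0,0,0],[0,0,8,0,0,0],[0,0,8,0,0,0]]'; python3 -c "
from h import *
go([537,-253,4],-.292)"
```

```text
t: 2.65
ee_pos: [538.6, -257.8, 10.3]
ee_rot: [0.989, -0.148, 0.001, 0.0]
contact_force: [-0.5, 0.2, -0.6]
gripper_width: 60.1
grasp_force: 0.0
t 2.65 at [ 538.6 -257.8   10.3] shift [-2.9 -4.2  6.3] turn [ 0.    -0.001 -0.005] F [-0.5  0.2 -0.6] w 60.1
```

```bash
python3 shift.py '[[-3,-4,3,0,0,-0.004],[-3,-4,6,0,0,-0.004],[-3,-4,6,0,0,-0.004]]'; python3 -c "
from h import *
go([537,-253,4],-.292)"; python3 shift.py '[[0,0,0,0,0,0],[0,0,0,0,0,0],[0,0,0,0,0,0],[0,0,0,0,0,0],[0,0,0,0,0,0]]' 10 60
```

```text
t: 3.02
ee_pos: [536.3, -252.6, 3.4]
ee_rot: [0.989, -0.146, -0.0, -0.0]
contact_force: [0.5, 0.9, 0.5]
gripper_width: 60.1
grasp_force: 0.0
t 3.02 at [ 536.3 -252.6    3.4] shift [ 0.8  0.1 -0.6] turn [ 0.     0.    -0.001] F [0.5 0.9 0.5] w 60.1
t: 3.65
ee_pos: [536.5, -252.6, 3.6]
ee_rot: [0.989, -0.146, 0.0, -0.0]
contact_force: [0.0, 0.5, -0.2]
gripper_width: 21.5
grasp_force: 60.0
```

```bash
python3 shift.py '[[0,0,-15,0,0,0],[0,0,-45,0,0,0],[0,0,-85,0,0,0],[0,0,-115,0,0,0],[0,0,-125,0,0,0]]';python3 shift.py '[[0,0,0,0,0,0],[0,0,0,0,0,0]]'
python3 - <<'E'
from h import *
a=-.257; M=R.from_euler("z",a).as_matrix()[:2,:2]; t=np.array([537.98,191.92])
p=t+M@[13+10-.5,-96.6]; print(p); go([*p,130],a)
c=arm.calibration("wrist"); cv2.imwrite("pics/w2.png",arm.read_camera("wrist")[:,:,::-1])
E
```

```text
t: 4.28
ee_pos: [537.2, -253.1, 131.0]
ee_rot: [0.989, -0.146, 0.002, 0.001]
contact_force: [-0.1, 0.8, -4.7]
gripper_width: 21.6
grasp_force: 60.0
t: 4.53
ee_pos: [535.5, -252.5, 127.0]
ee_rot: [0.989, -0.146, -0.001, -0.0]
contact_force: [0.3, 0.8, -4.6]
gripper_width: 21.9
grasp_force: 60.0
[535.18721941  92.77359121]
t 4.53 at [ 535.5 -252.5  127. ] shift [-100.1 -330.5   -2.7] turn [-0.     0.002 -0.036] F [ 0.3  0.8 -4.6] w 21.9
```

View pics/w2.png

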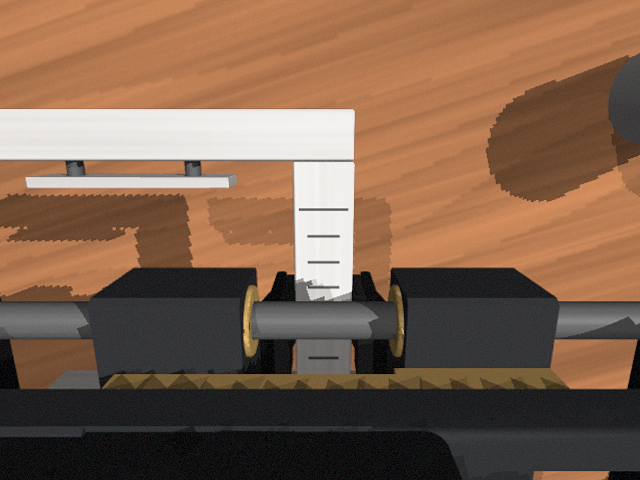

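```bash
python3 shift.py '[[-8,-27,0,0,0,-0.004],[-24,-80,-3,0,0,-0.01],[-41,-135,-3,0,0,-0.02],[-57,-190,-3,0,0,-0.03],[-70,-230,-3,0,0,-0.036]]';python3 shift.py '[[-13,-45,0,0,0,0],[-25,-80,0,0,0,0],[-28,-95,0,0,0,0],[-28,-95,0,0,0,0]]'
python3 - <<'E'
from h import *
go([535.2,92.8,130],-.257)
c=arm.calibration("wrist"); cv2.imwrite("pics/w3.png",arm.read_camera("wrist")[:,:,::-1]); np.save("w3.npy",c,allow_pickle=True)
E
```

```text
t: 5.2
ee_pos: [535.1, -9.5, 130.7]
ee_rot: [0.992, -0.127, -0.001, -0.0]
contact_force: [0.0, -0.0, -4.3]
gripper_width: 21.5
grasp_force: 60.0
t: 5.7
ee_pos: [532.7, 87.1, 130.9]
ee_rot: [0.992, -0.127, -0.001, 0.0]
contact_force: [-0.2, 0.4, -4.2]
gripper_width: 21.5
grasp_force: 60.0
t 5.7 at [532.7  87.1 130.9] shift [ 1.  -6.1  0.9] turn [0.    0.001 0.001] F [-0.2  0.4 -4.2] w 21.5
```

View pics/w3.png

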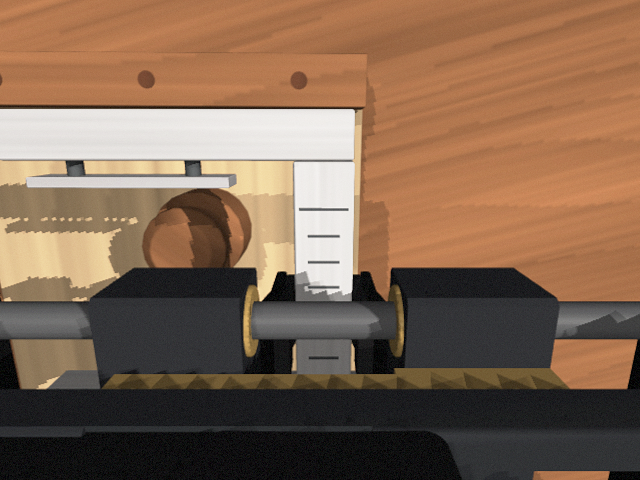

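Run:
```python
from h import *
c=np.load("w3.npy",allow_pickle=True).item()
o=arm.get_obs()["ee_pos"]
M=R.from_euler("z",-.257).as_matrix()[:2,:2]; t=np.array([537.98,191.92])
H=lambda u,v,z:(M.T@(ray("wrist",u,v,z,c)-t)).round(1)
print("fence outer corner",H(366,55,40),"(135,-130); outer left",H(0,52,40),"inner corner",H(365,108,40),"(105,-130)")
print("drum right",H(251,228,48),"drum top",H(205,188,48),"bead left",H(143,243,80),"bead top",H(188,206,80))
print("cal head right back corner",H(354,109,o[2]-4+18),"inner",H(353,160,o[2]-4+18),"pad top L/R",H(28,177,o[2]-4+17),H(235,177,o[2]-4+17),"tcp",M.T@(o[:2]-t))
```

```text
fence outer corner [ 132.2 -127.4] (135,-130); outer left [133.5  85.7] inner corner [ 102.7 -127.6] (105,-130)
drum right [ 30.5 -57.4] drum top [ 55.5 -30.4] bead left [29.3 -3.5] bead top [ 49.9 -29.9]
cal head right back corner [  95.9 -113.4] inner [  78.2 -113.4] pad top L/R [71.8  6.6] [ 71.9 -69.9] tcp [  22.07680915 -104.07699313]
```

```bash
python3 shift.py '[[-1,-3,0,0,0,0],[-1,-3,20,0,0,0],[-1,-3,45,0,0,0],[-1,-3,60,0,0,0],[-1,-3,60,0,0,0]]'
python3 - <<'E'
from h import *
go([531,90,24],-.257)
c=arm.calibration("wrist"); cv2.imwrite("pics/w4.png",arm.read_camera("wrist")[:,:,::-1]);
E
```

```text
t: 6.38
ee_pos: [532.2, 89.0, 70.6]
ee_rot: [0.992, -0.129, -0.001, 0.0]
contact_force: [-0.0, -0.6, -4.3]
gripper_width: 21.8
grasp_force: 60.0
t 6.38 at [532.2  89.   70.6] shift [-1.3 -0.7 46.6] turn [ 0.001  0.002 -0.001] F [-0.  -0.6 -4.3] w 21.8
```

View pics/w4.png

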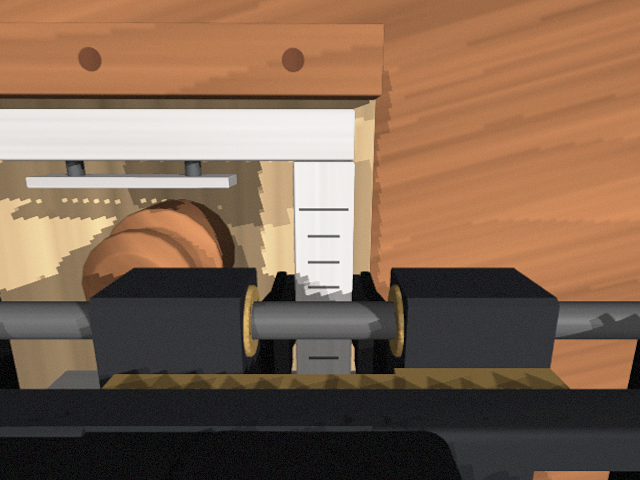

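```bash
python3 shift.py '[[-1,0,15,0,0,0],[-1,0,30,0,0,0],[-1,0,42,0,0,0],[-1,0,46,0,0,0],[-1,0,46,0,0,0]]'; python3 -c "
from h import *
go([531,90,21.6],-.257)"
```

```text
t: 7.05
ee_pos: [531.7, 90.1, 25.3]
ee_rot: [0.992, -0.128, -0.0, 0.0]
contact_force: [0.5, -0.5, -4.5]
gripper_width: 21.6
grasp_force: 60.0
t 7.05 at [531.7  90.1  25.3] shift [-0.7  0.3  3.7] turn [ 0.  0. -0.] F [ 0.5 -0.5 -4.5] w 21.6
```

```bash
python3 shift.py '[[0,0,1.5,0,0,0],[0,0,3,0,0,0],[0,0,3,0,0,0]]'; python3 shift.py '[[0,0,0.7,0,0,0],[0,0,0.7,0,0,0]]'
```

```text
t: 7.42
ee_pos: [531.9, 90.0, 22.6]
ee_rot: [0.992, -0.128, 0.0, 0.0]
contact_force: [-0.1, 0.6, -4.5]
gripper_width: 21.3
grasp_force: 60.0
t: 7.68
ee_pos: [531.8, 90.0, 21.9]
ee_rot: [0.992, -0.128, 0.0, 0.0]
contact_force: [-0.1, -0.9, -4.0]
gripper_width: 21.5
grasp_force: 60.0
```

```bash
python3 shift.py '[[0,0,1,0,0,0],[0,0,1,0,0,0]]'; python3 shift.py '[[0,0,0,0,0,0],[0,0,0,0,0,0],[0,0,0,0,0,0]]' 38; python3 shift.py '[[0,0,-20,0,0,0],[0,0,-50,0,0,0],[0,0,-90,0,0,0],[0,0,-130,0,0,0],[0,0,-150,0,0,0]]'
python3 - <<'E'
from h import *
for n in("top","wrist"):
    c=arm.calibration(n);np.save(n+"5.npy",c,allow_pickle=True); im=arm.read_camera(n)[:,:,::-1]; cv2.imwrite(f"pics/{n}5.png",im)
E
```

```text
t: 7.92
ee_pos: [531.9, 90.0, 21.6]
ee_rot: [0.992, -0.128, 0.0, 0.0]
contact_force: [-4.0, -0.8, 5.8]
gripper_width: 21.7
grasp_force: 60.0
t: 8.3
ee_pos: [532.0, 90.1, 21.0]
ee_rot: [0.992, -0.128, 0.0, -0.0]
contact_force: [0.5, -0.3, 0.1]
gripper_width: 36.6
grasp_force: 0.0
t: 8.93
ee_pos: [532.7, 90.3, 173.3]
ee_rot: [0.992, -0.128, 0.002, -0.0]
contact_force: [-0.0, -0.3, -1.4]
gripper_width: 38.0
grasp_force: 0.0
```

View pics/wrist5.png

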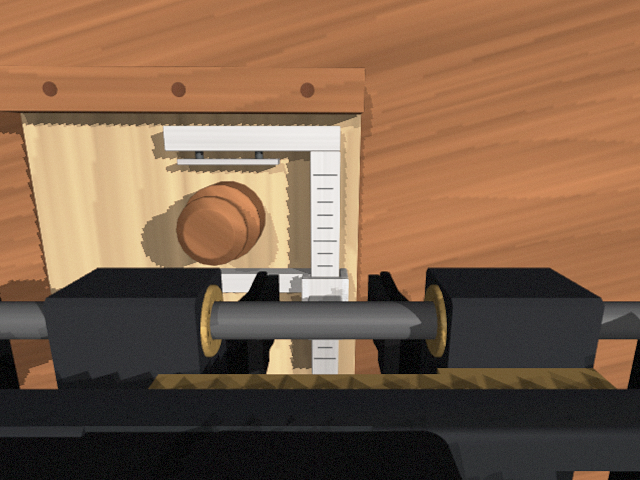

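```bash
python3 shift.py '[[-40,0,0,0,0,0],[-85,0,0,0,0,0],[-92,0,0,0,0,0],[-92,0,0,0,0,0]]' 0 20; python3 -c "
from h import *
M=R.from_euler('z',-.257).as_matrix()[:2,:2]
go([*(M@[-92,0]+[532,90.1]),58],-.257)"
```

```text
t: 9.52
ee_pos: [442.7, 113.2, 170.4]
ee_rot: [0.992, -0.128, 0.0, 0.0]
contact_force: [1.4, 0.8, -0.3]
gripper_width: 6.1
grasp_force: 0.0
t 9.53 at [442.7 113.2 170.4] shift [  0.2  -0.4 112.4] turn [ 0.001 -0.    -0.   ] F [ 1.4  0.8 -0.3] w 6.1
```

```bash
python3 shift.py '[[0,0,30,0,0,0],[0,0,70,0,0,0],[0,0,100,0,0,0],[0,0,112,0,0,0],[0,0,112,0,0,0]]'; python3 shift.py '[[5,0,0,0,0,0],[10,0,0,0,0,0],[14,0,0,0,0,0],[14,0,0,0,0,0]]';python3 - <<'E'
from h import *
for n in("wrist",):
    c=arm.calibration(n);np.save(n+"6.npy",c,allow_pickle=True); im=arm.read_camera(n)[:,:,::-1]; cv2.imwrite(f"pics/{n}6.png",im)
E
```

```text
t: 10.15
ee_pos: [443.0, 113.3, 58.4]
ee_rot: [0.992, -0.128, -0.001, -0.0]
contact_force: [0.3, -1.1, -0.6]
gripper_width: 0.2
grasp_force: 0.0
t: 10.65
ee_pos: [456.8, 109.9, 59.1]
ee_rot: [0.992, -0.128, 0.0, -0.0]
contact_force: [-0.2, 0.1, 1.1]
gripper_width: 0.6
grasp_force: 0.3
```

View pics/wrist6.png

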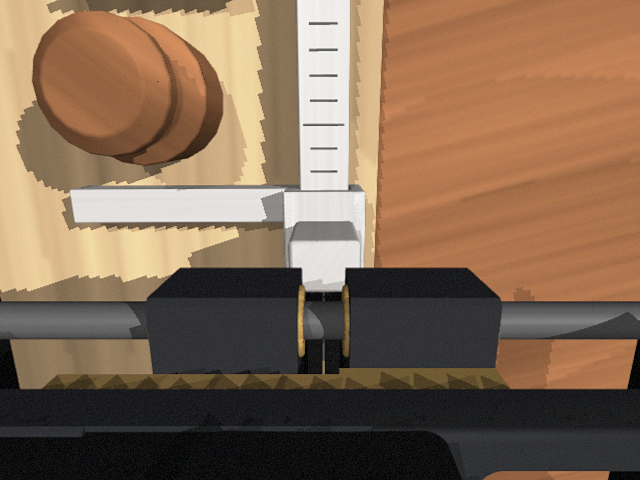

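```bash
python3 shift.py '[[2,0,0,0,0,0],[4,0,0,0,0,0],[6,0,0,0,0,0],[8,0,0,0,0,0]]'; python3 shift.py '[[1,0,0,0,0,0],[2,0,0,0,0,0],[3,0,0,0,0,0],[4,0,0,0,0,0]]';python3 shift.py '[[1,0,0,0,0,0],[2,0,0,0,0,0],[3,0,0,0,0,0],[4,0,0,0,0,0]]'; python3 shift.py '[[1,0,0,0,0,0],[2,0,0,0,0,0],[3,0,0,0,0,0],[4,0,0,0,0,0]]'
```

```text
t: 11.2
ee_pos: [463.2, 108.1, 58.7]
ee_rot: [0.992, -0.128, -0.001, 0.0]
contact_force: [-8.3, 2.1, 6.3]
gripper_width: 0.5
grasp_force: 4.0
t: 11.7
ee_pos: [466.9, 107.2, 58.7]
ee_rot: [0.992, -0.128, -0.001, 0.0]
contact_force: [-7.7, 1.9, 6.5]
gripper_width: 0.3
grasp_force: 4.0
t: 12.2
ee_pos: [470.6, 106.2, 58.7]
ee_rot: [0.992, -0.128, -0.001, 0.0]
contact_force: [-9.3, 2.3, 7.0]
gripper_width: 0.6
grasp_force: 4.4
t: 12.7
ee_pos: [474.5, 105.3, 58.7]
ee_rot: [0.992, -0.128, -0.001, 0.0]
contact_force: [-8.9, 1.6, 7.3]
gripper_width: 0.6
grasp_force: 4.4
```

Run:
```python
from h import *
im=arm.read_camera("wrist")[:,:,::-1]; cv2.imwrite("pics/wrist7.png",im)
old=cv2.imread("pics/wrist6.png")
for n,a in(("old",old),("new",im)):
    g=a.mean(2); print(n,"ticks",[r for r in range(1,262) if g[r,318:330].mean()<150],"jawcol130 rows",[(r,int(g[r,130])) for r in range(120,262) if abs(g[r,130]-g[r-1,130])>25],"row",[(x,int(g[205,x])) for x in range(40,420) if abs(g[205,x]-g[205,x-1])>25])
o=arm.get_obs(); print(o["ee_pos"],o["contact_force"],o["wrist_torque"])
```

```text
old ticks [22, 23, 24, 49, 50, 75, 76, 100, 101, 124, 125, 148, 171, 190, 191, 221, 222, 223, 224, 225, 226, 227, 228, 229, 230, 231, 232, 233, 234, 235, 236, 237, 238, 239] jawcol130 rows [(163, 92), (164, 125), (183, 156), (184, 210), (185, 162), (186, 125), (189, 196), (190, 227), (222, 128), (223, 91), (229, 195)] row [(64, 102), (72, 196), (73, 232), (263, 129), (284, 201), (285, 239), (365, 158), (376, 113)]
new ticks [28, 29, 30, 55, 56, 80, 81, 82, 105, 106, 130, 131, 153, 154, 176, 177, 191, 222, 223, 224, 225, 226, 227, 228, 229, 230, 231, 232, 233, 234, 235, 236, 237, 238, 239, 240] jawcol130 rows [(187, 42), (191, 118), (201, 216), (223, 177), (224, 102), (228, 171), (233, 199)] row [(43, 99), (103, 163), (104, 220), (265, 132), (283, 166), (284, 222), (365, 151), (376, 160), (377, 104)]
[474.61066046 105.26549859  58.76714045] [-8.75961481  1.23714003  5.72680261] [0.49037826 1.73965343 0.03576426]
```

```bash
cat > tk.py <<'E'
from h import *
import sys
im=arm.read_camera("wrist")[:,:,::-1]; cv2.imwrite(f"pics/{sys.argv[1]}.png",im); g=im.mean(2)
p=g[0:189,318:330].mean(1); b=cv2.GaussianBlur(p.reshape(-1,1),(1,41),12).ravel()
print("ticks",[r for r in range(3,186) if p[r]<b[r]-15 and p[r]==p[r-2:r+3].min()])
E
python3 tk.py a0; for i in 1 2; do python3 shift.py '[[1,0,0,0,0,0],[2,0,0,0,0,0],[3,0,0,0,0,0],[4,0,0,0,0,0]]' | grep -E "ee_pos|contact"; python3 tk.py a$i; done
```

```text
ticks [30, 56, 82, 106, 131, 154, 177]
ee_pos: [478.4, 104.3, 58.7]
contact_force: [-9.2, 2.3, 6.2]
ticks [40, 66, 91, 116, 140, 163]
ee_pos: [482.2, 103.3, 58.7]
contact_force: [-8.9, 2.1, 7.6]
ticks [5, 50, 76, 101, 125, 149, 172]
```

```bash
for i in 3 4; do python3 shift.py '[[1,0,0,0,0,0],[2,0,0,0,0,0],[3,0,0,0,0,0],[4,0,0,0,0,0]]' | grep -E "ee_pos|contact"; python3 tk.py a$i; done; for i in 5 6 ; do python3 shift.py '[[0.25,0,0,0,0,0],[0.5,0,0,0,0,0],[0.75,0,0,0,0,0],[1,0,0,0,0,0]]' | grep -E "ee_pos|contact"; done; python3 tk.py a6
```

```text
ee_pos: [486.1, 102.4, 58.7]
contact_force: [-8.6, 0.9, 7.9]
ticks [16, 61, 86, 111, 135, 158, 181]
ee_pos: [489.7, 101.4, 58.7]
contact_force: [-10.5, 2.7, 8.1]
ticks [26, 70, 95, 120, 144, 167]
ee_pos: [490.5, 101.2, 58.7]
contact_force: [-10.9, 2.5, 9.9]
ee_pos: [491.3, 101.0, 58.7]
contact_force: [-11.9, 2.5, 10.3]
ticks [30, 74, 100, 124, 148, 171]
```

```bash
python3 shift.py '[[-5,0,0,0,0,0],[-12,0,0,0,0,0],[-12,0,-30,0,0,0],[-12,0,-60,0,0,0],[-12,0,-72,0,0,0]]'; python3 shift.py '[[25,0,0,0,0,0],[52,0,0,0,0,0],[54,0,0,0,0,0],[54,0,0,0,0,0]]'
python3 - <<'E'
from h import *
o=arm.get_obs()["ee_pos"]; c=arm.calibration("wrist"); np.save("b1.npy",c,allow_pickle=True)
im=arm.read_camera("wrist")[:,:,::-1]; cv2.imwrite("pics/b1.png",im); print(o)
M=R.from_euler("z",-.257).as_matrix()[:2,:2]; t=np.array([537.98,191.92])
old=cv2.imread("pics/wrist5.png")
for n,a,cc in(("w5",old,np.load("wrist5.npy",allow_pickle=True).item()),("b1",im,c)):
    g=a.mean(2)
    print(n,"predicted head/fence px", [np.round(proj("wrist",[*(t+M@q[:2]),q[2]],cc)) .tolist() for q in((105,-110,36),(105,20,36),(48,-100,40))])
    for x0 in (190,215,235,250,265): print(x0,[(r,int(g[r,x0])) for r in range(30,268) if abs(g[r,x0]-g[r-1,x0])>18])
E
```

```text
t: 16.68
ee_pos: [482.3, 103.4, 132.4]
ee_rot: [0.992, -0.128, 0.001, -0.0]
contact_force: [-0.3, -0.3, -0.2]
gripper_width: 0.4
grasp_force: 0.0
t: 17.18
ee_pos: [533.0, 89.8, 130.2]
ee_rot: [0.992, -0.128, -0.001, 0.0]
contact_force: [-0.2, 0.5, -0.9]
gripper_width: 0.4
grasp_force: 0.0
[532.98405831  89.76253335 130.15733919]
w5 predicted head/fence px [[339.0, 110.0], [158.0, 110.0], [325.0, 190.0]]
190 [(67, 127), (111, 89), (112, 44), (114, 80), (124, 162), (126, 223), (150, 168), (151, 95), (159, 185), (160, 210), (164, 155), (165, 92), (171, 113), (172, 186), (193, 146), (194, 117), (197, 86), (250, 76), (264, 155), (265, 179), (267, 130)]
215 [(67, 130), (111, 96), (112, 47), (114, 78), (124, 134), (126, 224), (150, 168), (151, 95), (158, 112), (159, 188), (160, 212), (164, 159), (165, 95), (171, 150), (173, 190), (183, 131), (184, 68), (185, 98), (186, 128), (196, 82), (198, 116), (265, 117), (266, 205), (267, 149)]
235 [(111, 91), (112, 45), (114, 83), (125, 135), (126, 224), (150, 172), (151, 96), (159, 182), (160, 215), (164, 160), (165, 96), (172, 167), (173, 200), (181
[... 1175 characters left out ...]
8, 147), (139, 84), (144, 68), (145, 206), (151, 130), (152, 81), (159, 117), (160, 93), (171, 116), (173, 144), (232, 127), (233, 166), (235, 144), (236, 112), (241, 187), (256, 225), (263, 170), (264, 144), (266, 171), (267, 134)]
250 [(105, 93), (106, 41), (108, 98), (109, 229), (138, 126), (139, 92), (145, 213), (151, 128), (152, 89), (159, 115), (160, 205), (176, 190), (177, 124), (178, 96), (213, 120), (214, 158), (215, 185), (235, 151), (236, 108), (241, 190), (263, 149), (265, 177), (267, 131)]
265 [(105, 101), (106, 47), (108, 84), (110, 233), (137, 209), (138, 110), (139, 87), (144, 120), (145, 187), (146, 205), (161, 206), (201, 197), (235, 136), (241, 224), (263, 138), (264, 85)]
```

```bash
python3 - <<'E'
from h import *
M=R.from_euler("z",-.251).as_matrix()[:2,:2]
for n,v in(("wrist5",(126,150.5,159.3,164.5)),("b1",(109.3,138.2,145.2,151.4))):
    c=np.load(n+".npy",allow_pickle=True).item()
    X=[(M.T@ray("wrist",235,r,z,c))[0] for r,z in zip(v,(36,36,35,35))]
    print(n,np.diff(X).round(2))
c=np.load("b1.npy",allow_pickle=True).item()
print("pad->jaw", (M.T@(ray("wrist",265,151.4,35,c)-ray("wrist",265,241,34,c)))[0])
E
python3 shift.py '[[-25,0,0,0,0,0],[-54,0,0,0,0,0],[-56,0,20,0,0,0],[-56,0,55,0,0,0],[-56,0,71.5,0,0,0]]'; python3 shift.py '[[3,0,0,0,0,0],[6,0,0,0,0,0],[8,0,0,0,0,0],[8,0,0,0,0,0]]'
```

```text
wrist5 [-17.35  -6.4   -3.8 ]
b1 [-17.08  -4.25  -3.79]
pad->jaw 58.36305360905461
t: 17.85
ee_pos: [478.1, 103.7, 57.9]
ee_rot: [0.992, -0.128, -0.001, 0.0]
contact_force: [-0.1, -0.5, 0.2]
gripper_width: 0.3
grasp_force: 0.0
t: 18.35
ee_pos: [487.9, 101.7, 59.9]
ee_rot: [0.992, -0.128, 0.001, -0.0]
contact_force: [0.3, -0.1, -0.5]
gripper_width: 0.9
grasp_force: 0.0
```

```bash
python3 shift.py '[[0.8,0,0,0,0,0],[1.6,0,0,0,0,0],[2.4,0,0,0,0,0],[2.4,0,0,0,0,0]]'|grep -E "ee_pos|contact"; python3 shift.py '[[0.3,0,0,0,0,0],[0.6,0,0,0,0,0],[0.9,0,0,0,0,0],[0.9,0,0,0,0,0]]'|grep -E "ee_pos|contact"; python3 shift.py '[[0.3,0,0,0,0,0],[0.6,0,0,0,0,0],[0.9,0,0,0,0,0],[0.9,0,0,0,0,0]]'|grep -E "ee_pos|contact"; python3 tk.py a7
```

```text
ee_pos: [489.7, 101.1, 59.3]
contact_force: [-0.1, -0.3, 0.3]
ee_pos: [490.5, 100.9, 59.3]
contact_force: [-0.9, 0.0, 0.1]
ee_pos: [491.1, 100.7, 59.3]
contact_force: [-2.5, 0.3, 1.7]
ticks [75, 100, 124, 147, 170]
```

```bash
for i in 1 2 3; do python3 shift.py '[[0.25,0,0,0,0,0],[0.5,0,0,0,0,0],[0.5,0,0,0,0,0]]'|grep -E "ee_pos|contact"; done; python3 tk.py a8
```

```text
ee_pos: [491.2, 100.7, 59.2]
contact_force: [-6.4, 1.0, 5.0]
ee_pos: [491.2, 100.7, 59.2]
contact_force: [-8.5, 1.1, 6.8]
ee_pos: [491.2, 100.7, 59.2]
contact_force: [-11.0, 0.6, 9.6]
ticks [75, 100, 124, 148, 171]
```

```bash
for i in 1 2 3; do python3 shift.py '[[0.25,0,0,0,0,0],[0.5,0,0,0,0,0],[0.5,0,0,0,0,0]]'|grep -E "ee_pos|contact"; done; python3 tk.py a9
```

```text
ee_pos: [491.4, 100.7, 59.2]
contact_force: [-11.3, 1.5, 9.7]
ee_pos: [491.9, 100.6, 59.2]
contact_force: [-12.4, 1.1, 10.7]
ee_pos: [492.3, 100.5, 59.2]
contact_force: [-12.5, 1.2, 9.1]
ticks [77, 102, 127, 150, 173]
```

Now about 3.3 mm by dead reckoning; back off and measure.

```bash
python3 shift.py '[[-5,0,0,0,0,0],[-12,0,0,0,0,0],[-12,0,-30,0,0,0],[-12,0,-60,0,0,0],[-12,0,-72,0,0,0]]'|grep ee_pos; python3 shift.py '[[25,0,0,0,0,0],[51,0,0,0,0,0],[53,0,0,0,0,0],[53,0,0,0,0,0]]'|grep ee_pos
python3 - <<'E'
from h import *
c=arm.calibration("wrist"); im=arm.read_camera("wrist")[:,:,::-1]; cv2.imwrite("pics/b2.png",im)
M=R.from_euler("z",-.251).as_matrix()[:2,:2]
def edges(a,x):
    g=a[:,x-2:x+3].mean((1,2)); s=lambda lo,hi,sg:max(range(lo,hi),key=lambda r:sg*(g[r+1]-g[r-1]))
    h0=s(100,135,1); h1=s(h0+15,h0+40,-1); p0=s(h1+2,h1+16,1); p1=s(p0+2,p0+10,-1)
    def sub(r):
        d=np.abs(np.gradient(g))[r-2:r+3]; return r+(d*np.arange(-2,3)).sum()/d.sum()
    return [sub(r) for r in(h0,h1,p0,p1)]
for n,a,cc in(("w5",cv2.imread("pics/wrist5.png"),np.load("wrist5.npy",allow_pickle=True).item()),("b1",cv2.imread("pics/b1.png"),np.load("b1.npy",allow_pickle=True).item()),("b2",im,c)):
    for x in (185,200,215,235,250,265):
        e=edges(a,x); X=[(M.T@ray("wrist",x,r,z,cc))[0] for r,z in zip(e,(36,36,35,35))]; print(n,x,np.round(e,1),-np.diff(X).round(2))
E
md5sum pics/b2.png|cut -c1-4
```

```text
ee_pos: [483.5, 103.1, 132.9]
ee_pos: [533.2, 89.7, 130.7]
w5 185 [125.3 150.1 158.6 163.9] [17.5   6.2   3.85]
w5 200 [125.3 150.1 158.7 164. ] [17.59  6.22  3.89]
w5 215 [125.1 150.1 158.6 164.1] [17.69  6.16  4.01]
w5 235 [125.3 150.1 158.7 164.1] [17.54  6.25  3.93]
w5 250 [125.3 150.1 158.8 164.1] [17.58  6.32  3.86]
w5 265 [125.3 150.1 158.8 164.1] [17.54  6.28  3.86]
b1 185 [108.2 138.3 145.2 152. ] [17.78  4.18  4.16]
b1 200 [108.1 138.3 144.8 151.2] [17.82  3.94  3.95]
b1 215 [108.8 138.2 144.7 151.1] [17.35  3.95  3.93]
b1 235 [108.9 137.9 144.6 150.8] [17.13  4.03  3.81]
b1 250 [108.  137.7 144.6 150.8] [17.52  4.18  3.81]
b1 265 [108.8 137.4 144.3 150.5] [16.87  4.19  3.81]
b2 185 [109.2 138.9 143.6 150. ] [17.55  2.9   3.91]
b2 200 [108.9 138.6 143.5 150.1] [17.63  2.98  4.01]
b2 215 [109.3 138.4 143.5 149.9] [17.2   3.13  3.93]
b2 235 [109.1 138.3 143.4 149.7] [17.28  3.1   3.9 ]
b2 250 [108.6 138.2 143.  149.7] [17.54  2.89  4.12]
b2 265 [109.2 138.  142.6 149.2] [17.05  2.82  4.02]
06ef
```

```bash
python3 shift.py '[[0,0,-40,0,0,0],[0,0,-90,0,0,0],[0,0,-90,0,0,0],[0,0,-90,0,0,0]]'
python3 - <<'E'
from h import *
a=cv2.imread("pics/top0.png").astype(int); b=arm.read_camera("top")[:,:,::-1].astype(int)
d=np.abs(a-b).max(2)>50
for n,(x0,x1,y0,y1) in dict(glue=(318,345,185,220),tin=(483,520,252,288),offcut=(100,168,232,297)).items(): print(n,d[y0:y1,x0:x1].sum())
# foot upright: bead top (z=80) vs drum (z=48) centres from the wrist picture: brown blob edges per row
c=arm.calibration("wrist"); im=arm.read_camera("wrist")
cv2.imwrite("pics/end.png",im[:,:,::-1])
hsv=cv2.cvtColor(im,cv2.COLOR_RGB2HSV)
sub=im[60:266,100:300].astype(int); m=((sub[:,:,0]-sub[:,:,2]>40)&(sub[:,:,1]<120)).astype(np.uint8)
n,l,s,ce=cv2.connectedComponentsWithStats(m); 
for i in s[1:][s[1:,4]>300]: print("brown",i+[100,60,0,0,0])
M=R.from_euler("z",-.251).as_matrix()[:2,:2]
e=arm.get_obs(); print(e["t"],e["contact_force"])
E
```

```text
t: 23.92
ee_pos: [533.3, 89.6, 220.9]
ee_rot: [0.992, -0.128, -0.0, 0.0]
contact_force: [-0.3, -0.6, -0.7]
gripper_width: -0.0
grasp_force: 0.0
glue 0
tin 0
offcut 422
brown [ 100   60  200   42 3703]
brown [ 100   92  200   23 1211]
brown [289 145  11  65 353]
brown [ 192  147   79   70 3425]
brown [159 175  28  60 811]
24.025 [-0.29330628  0.14469695 -0.28972736]
```

Run:
```python
from h import *
a=cv2.imread("pics/top0.png"); b=np.ascontiguousarray(arm.read_camera("top")[:,:,::-1])
A,B=[(x[225:305,95:175].astype(int)) for x in(a,b)]
d=np.abs(A-B).max(2)>50; ys,xs=np.nonzero(d); print(xs.min()+95,xs.max()+95,ys.min()+225,ys.max()+225,(B[d].mean(0)/A[d].mean(0)).round(2))
for y in (250,262,275): print(y,[int(v) for v in A[y-225,::5].mean(1)],[int(v) for v in B[y-225,::5].mean(1)])
```

```text
95 174 278 304 [0.58 0.58 0.58]
250 [84, 85, 74, 145, 148, 140, 158, 159, 157, 89, 87, 86, 86, 87, 88, 89] [85, 84, 73, 146, 148, 141, 158, 160, 158, 88, 87, 87, 87, 88, 88, 89]
262 [92, 94, 98, 55, 113, 151, 147, 143, 156, 156, 164, 165, 100, 98, 95, 96] [93, 94, 99, 56, 114, 152, 147, 144, 156, 156, 165, 166, 101, 99, 98, 96]
275 [100, 101, 101, 102, 102, 59, 60, 158, 153, 140, 155, 158, 163, 149, 98, 103] [102, 102, 102, 102, 103, 58, 59, 160, 154, 142, 154, 160, 163, 150, 99, 103]
```

The offcut hasn't moved: the change there is a uniform 0.58 dimming from the arm's shadow.

```bash
python3 -c "
from cell import arm
print(arm.hand_in())"
```

```text
the job is handed in; nothing more can be done
None
```

The caliper lies flat on the bench hook with its head pushed up to the fence. Its jaw is closed on the foot's drum, and the sprung pad is pressed in about 3.3 of 7 mm by the wrist camera. I released everything, the bystanders did not move, and I handed in at about 24 s; whether the foot stands upright I checked only by image code, having used up my picture views.

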